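# Send the long offcut down the scrap chute

## Task

Take the tallest of the three offcuts out of the wooden rack and lay it down flat on the saw top, letting go of it. Then take it again across its width, set it flat on the ledge of the scrap chute, end-on to the opening under the hood, and let go; finally push it off the ledge from behind so that it drops through under the hood and comes to rest in the chute. Leave the other two offcuts standing in the rack.

Things in the scene. Friction and masses are not known exactly. Their poses are not given: they have to be found in the camera images.
- offcut: The longest pine offcut, a wooden bar 45 x 115 x 19 mm, about 50 g. Origin: centre of one broad (45 x 115) face; own x along the width, y along the length (57.5 mm to either end), z through the thickness (wood from z = 0 to 19 mm). It starts on end in one of the rack's pockets, own y up, its top 120 mm above the saw top; which pocket varies.
- offcut_short: A pale offcut 38 x 75 x 22 mm on end in another pocket, top 80 mm above the saw top; same kind of frame as the long one (y up). To be left alone.
- offcut_mid: An offcut 42 x 20 x 85 mm on end in the remaining pocket, top 90 mm above the saw top; origin at its foot on one broad side, z up. To be left alone.
- rack: Fixed plywood block 85 (x) x 175 (y) x 45 mm high with three open pockets in a row along its y (y = -55, 0, 55 mm), each 53 (x) by 28 mm (y), 40 mm deep. Offcuts stand with their width along the rack's x, thickness along its y. Origin: centre of its underside on the saw top, z up. The saw top between the rack and the ledge (about x 0.40 to 0.56, y -0.15 to -0.05) is free.
- chute: Fixed ledge with a metal chute beyond it. Origin: on the saw top straight below the middle of the ledge's drop edge, z up; own +y is the way an offcut is pushed over the edge. The ledge is a plywood deck, top z = 110 mm, 140 mm wide (x = -70 to 70), 80 mm long (y = -80 to 0), open behind and beside.
- edge (a point): Middle of the drop edge, at deck height (axes as the chute's). Beyond it a 50 degree metal slide leads down to the pan; an offcut lying on the deck tips over once its middle has passed the edge. Two flared metal guides, 30 mm tall, reach back over the deck to y = -23 mm, about 87 mm apart at that end, and lead into the opening.
- mouth (a point): Centre of the opening, 12.5 mm beyond the edge: 66 mm wide between 4 mm metal cheeks that rise 40 mm above the deck (y = 0 to 100 mm), 35 mm high from the deck to the hood, which covers the chute to 100 mm beyond the edge. The offcut passes only lying flat and endways.
- pan (a point): Middle of the floor of the chute's pan, where the offcut ends up: 66 mm wide, floor 8 mm above the saw top, from about 75 to 221 mm beyond the edge, walls 55 mm high.
Mind the look-alikes: they are no part of the job. Leave any blue, pink or turquoise look-alike of the offcut alone.

How it is judged:
On the way, in this order (a step that is already met when the one before it is completed fails the run):
1. the long offcut lies flat on the saw top, let go (height (world z) of offcut below 0.035 m and (angle between offcut's own z axis and vertical below 0.15 rad or angle between offcut's own z axis and vertical above 2.99 rad) and contact force between offcut and the fingers below 0.05 N and linear speed of offcut below 0.03 m/s), for 0.2 s.
2. it lies flat on the ledge in front of the opening, let go (z of offcut in the frame of chute between 0.1 and 0.14 m and y of offcut in the frame of chute between -0.09 and -0.003 m and x of offcut in the frame of chute between -0.06 and 0.06 m and (angle between offcut's own z axis and vertical below 0.15 rad or angle between offcut's own z axis and vertical above 2.99 rad) and contact force between offcut and the fingers below 0.05 N and linear speed of offcut below 0.03 m/s), for 0.2 s.
3. it goes over the edge under the hood (y of offcut in the frame of chute between 0.005 and 0.095 m and z of offcut in the frame of chute below 0.142 m and x of offcut in the frame of chute between -0.035 and 0.035 m).
At the end, for the whole second after the job is handed in: The long offcut is at rest inside the chute below the ledge: its origin between 30 and 221 mm beyond the drop edge, within 35 mm of the chute's middle line and less than 85 mm above the saw top; the other two offcuts stand within 30 mm of where they started (y of offcut in the frame of chute between 0.03 and 0.221 m and x of offcut in the frame of chute between -0.035 and 0.035 m and z of offcut in the frame of chute below 0.085 m and linear speed of offcut below 0.03 m/s and distance of each of offcut_short, offcut_mid from where it was at the start of the episode below 0.03 m); the robot touches nothing.
It fails at once if one of the other two offcuts is pulled out of the rack or knocked over (distance of any of offcut_short, offcut_mid from where it was at the start of the episode above 0.03 m).
It also fails if it takes over 54 s, if anything falls off the work surface, if the arm or the gripper's body presses on something with over 40 N, if the wrist force passes 120 N, or if a joint passes its speed limit or range.

## Robot

A 6-joint arm with a two-finger parallel gripper is mounted at the origin on a cart in front of the work surface, level with it; the furniture and walls round the work are solid. World frame = base frame: x ahead of the robot, y to its left, z up, the work surface at z = 0. Lengths are in m, angles in rad, forces in N, time in s.
With the tool pointing down it reaches from about 0.375 to 0.9 m from the base axis. Payload 3.1 kg.
Tool frame: the origin (TCP) lies midway between the tips of the shut fingers; the grasp point (between the pads) lies 19 mm behind it (manip.hold_point_z is the distance from the TCP to the grasp point, in m); x points along the fingers, y is the direction in which the jaws open and shut, and the axes are right-handed (so a half turn about x gives the same grasp; the last joint's range is limited). The gripper opens to 85 mm and grips with 20 to 120 N. Pads are 22 mm wide; open, the fingers measure 114 mm over their backs; the gripper's body (76 mm by 85 mm) begins 54 mm behind the grasp point. The pads swing forward as they close: fully open they stand 13 mm farther back than shut.
Start: joints at [-1.413, 0.527, 1.433, -0, 1.181, -0.178], TCP at [0.206, -0.59, 0.231] pointing down, gripper open.
Joint ranges: [-3.08, 3.08], [-0.75, 2.2], [0.22, 2.44], [-1.43, 4.57], [0, 2.65], [-2.85, 2.85]. Speed limits (rad/s): [2.79, 2.79, 3.14, 3.14, 3.14, 3.14].

## Interface

Orientations are given as a unit quaternion [x, y, z, w].
In Python, from station import manip, snapshot gives the robot as it stands.
- The arm moves only by the tool play_rows, never from a script. Its argument "series" is a list of rows, each a list of 4 numbers: the shift along the tool's x, y, z in m, then the turn about the tool's x in degrees. In form: [[tx, ty, tz, spin], ...]. A call has 1 to 20 rows; each row is the pose to reach, as a shift and turn from the pose measured when the call began, along the tool's axes at that moment; what a row does not reach only later rows make up. A row lasts 1/10 s, in which the tool goes at most 50 mm and 8.59 degrees, less where a joint would pass 70% of its speed; a pose out of reach is approached as far as the arm can. A call with a gripper value outside its range is refused whole. "claw" is the opening in per cent of the stroke, from 0 (shut) to 100 (fully open), set as the call begins (left out, the last holds). The fingers move at their own pace and stop on an object; "force" is the grip in N (left out, the last holds). Time passes only in rows, so rows that repeat a pose let the fingers close. It gives the time, the measured TCP pose, the force and the opening at its end, in the units of the state.
- manip.sense(): the state, without advancing time (a new reading comes with each control period).
- snapshot(name): name is "scene" or "top" or "wrist"; returns a dict with "image" (420x560x3 uint8, blue, green, red), "depth" (420x560 float32, m along the optical axis (not along the pixel's ray), 0 where there is no reading), "fov_y" (degrees; the focal length in pixels is half the picture's height over the tangent of half this angle, whatever the lens; pixels are square), "cx", "cy" (the principal point, pixels), "dist" ([k1, k2, p1, p2, k3] as OpenCV has them; the pictures are not rectified), "R" (3x3) and "t" (3): a world point X has camera coordinates R X + t. Camera axes: x right, y down, z forward; pixel columns grow to the right and rows downward; lengths in m; the calibration is good to about 2 mm. A picture is of the moment at which its call begins.
- manip.sign_off(): hands the job in, once; it reports no verdict.
The state is a dict: "t": time; "q": joint angles; "qd": joint speeds; "tau": joint torques, N m; "tcp_pos": TCP position; "tool_rot": TCP orientation; "force": force on the tool from outside, world axes, zero at the start; "ft_torque": the same for the moment, N m; "finger_gap": opening from 0.0 (shut) to 1.0 (fully open).
Only numpy, scipy, OpenCV 4.12 (cv2) and the standard library are available. Lean on these libraries where they do the work, as an engineer would, in place of code of your own. Each camera call takes 0.05 s, during which the arm holds its last target.

## Working session

There is one attempt and no reset: what is moved stays moved. The work goes in short steps, Python scripts to look and compute and a tool call to move; the robot and the scene stay as the last step left them, time stands still between calls to the robot, and variables do not carry over. Pictures are saved under pics/ and viewed, and the job is handed in when it is done.

Besides the shell and the picture viewer there is one more tool, called after ">>>" as name(argument=value, ...) on one line, values as JSON. play_rows: Moves the arm, as the interface text tells. Its arguments: {"type":"object","properties":{"series":{"type":"array","items":{"type":"array","items":{"type":"number"}}},"claw":{"type":"number"},"force":{"type":"number"}},"required":["series"]}

```bash
ls; mkdir -p pics
python3 - <<'E'
from station import manip,snapshot
import cv2,numpy as np
print(manip.sense(), manip.hold_point_z)
for n in ["scene","top","wrist"]:
    s=snapshot(n); cv2.imwrite(f"pics/{n}0.png",s["image"]); np.savez(f"{n}0.npz",**s)
    print(n,s["fov_y"],s["cx"],s["cy"],s["dist"],s["R"],s["t"])
E
```

```text
pics
{'t': 0.0, 'q': array([-1.41349468e+00,  5.28465310e-01,  1.43391891e+00, -1.93771296e-05,
        1.18136969e+00, -1.78478054e-01]), 'qd': array([-0.00209063, -0.00044093, -0.00014077,  0.00028137, -0.00198651,
        0.00132021]), 'tau': array([-5.28942237e-04, -4.42349911e+01, -1.78025848e+01, -2.20200714e-04,
        8.56784784e-03,  8.35972060e-06]), 'tcp_pos': array([ 0.20586238, -0.58936377,  0.23032885]), 'tool_rot': array([ 0.69716547,  0.11892577, -0.69716196,  0.11739749]), 'force': array([ 0.6211178, -0.3495777,  0.3470949]), 'ft_torque': array([-0.00827045, -0.00687115,  0.00823417]), 'finger_gap': 0.998088253768502} 0.0187
scene 43.6082060003765 272.91925146582446 213.6968643665174 [-0.13857726  0.          0.          0.          0.        ] [[ 0.86718324  0.4978934  -0.009767  ]
 [ 0.40417644 -0.71514284 -0.57027373]
 [-0.29092033  0.49058423 -0.82139666]] [-0.42741122 -0.18275515  1.64955598]
top 53.30112965308055 276.2336569945455 211.98829754302162 [-0.06724602  0.          0.          0.          0.        ] [[-0.02645903 -0.99918905  0.03035078]
 [-0.99794595  0.02462978 -0.05913764]
 [ 0.05834215 -0.03185316 -0.99778834]] [-0.0614962   0.52199163  1.07605468]
wrist 60.43732954647604 281.3209014453304 207.95496170322917 [-0.08101006  0.          0.          0.          0.        ] [[ 0.33006829 -0.94395415 -0.00234271]
 [-0.9112457  -0.31927698  0.26017971]
 [-0.24634569 -0.08374229 -0.96555737]] [-0.62355723 -0.03406923  0.37813445]
```

View pics/scene0.png

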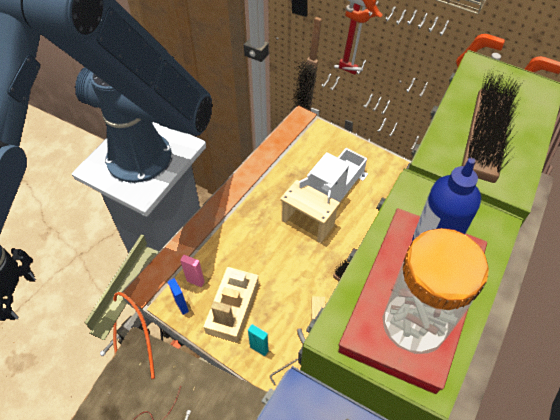

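View pics/top0.png

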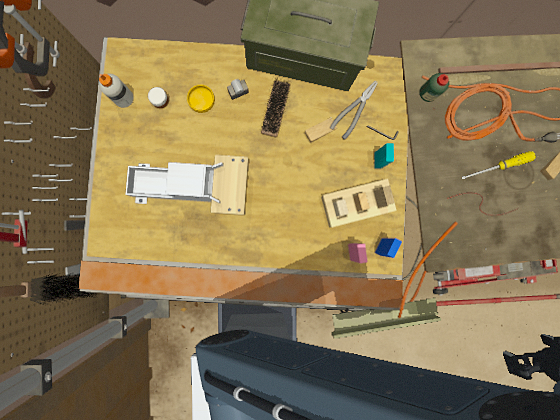

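View pics/wrist0.png

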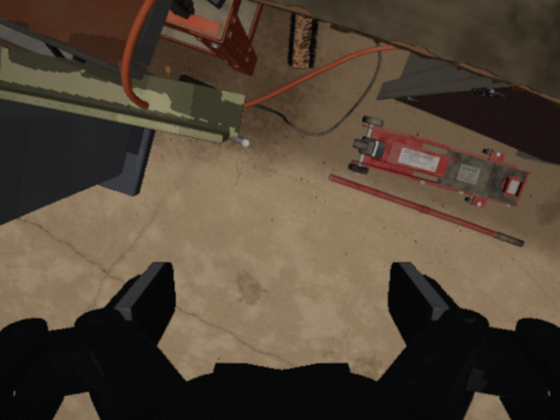

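The scene and top views show the rack at top-view pixel (360,203) and the chute ledge at (230,185), with its opening toward pixel-left (world +y). Blue, pink and turquoise decoys stand around the rack. Next I'll take depth points.

```bash
cat > h.py <<'E'
import numpy as np,cv2
def cam(s):
    f=(s["image"].shape[0]/2)/np.tan(np.radians(float(s["fov_y"]))/2)
    return np.array([[f,0,float(s["cx"])],[0,f,float(s["cy"])],[0,0,1]])
def cloud(s):
    K=cam(s);h,w=s["depth"].shape
    u,v=np.meshgrid(np.arange(w),np.arange(h))
    p=np.stack([u,v],-1).reshape(-1,1,2).astype(np.float64)
    n=cv2.undistortPoints(p,K,np.array(s["dist"],float)).reshape(h,w,2)
    d=s["depth"][...,None].astype(float)
    pc=np.concatenate([n*d,d],-1)
    X=(pc-s["t"])@s["R"]
    X[s["depth"]==0]=np.nan
    return X
def proj(s,P):
    P=np.atleast_2d(P).astype(float)
    r,_=cv2.Rodrigues(s["R"]); return cv2.projectPoints(P,r,np.array(s["t"],float),cam(s),np.array(s["dist"],float))[0].reshape(-1,2)
E
python3 - <<'E'
from h import *
s=np.load("top0.npz");X=cloud(s)
im=s["image"]
a=cv2.resize(im[130:280,300:420],None,fx=5,fy=4.9,interpolation=cv2.INTER_CUBIC)[:600];cv2.imwrite("pics/rack.png",cv2.resize(im[160:280,300:420],(600,600),interpolation=cv2.INTER_CUBIC))
cv2.imwrite("pics/ch.png",cv2.resize(im[140:230,115:265],(800,480),interpolation=cv2.INTER_CUBIC))
z=X[...,2]
print("table z",np.nanmedian(z[225:250,180:300]))
for v,u in [(205,342),(200,361),(193,380),(160,385),(250,358),(245,390),(186,235),(180,190),(185,222)]:
    print(u,v,X[v,u].round(4))
np.set_printoptions(linewidth=250)
print((z[180:232:2,318:402:3]*1000).round())
print((z[145:225:3,120:260:5]*1000).round())
E
```

```text
table z -0.0019084393713284398
342 205 [ 0.5299 -0.2363  0.0795]
361 200 [ 0.5405 -0.2822  0.0886]
380 193 [ 0.5563 -0.3293  0.0928]
385 160 [ 0.6355 -0.3409  0.1082]
358 250 [ 0.4189 -0.2647  0.1127]
390 245 [ 0.4283 -0.3446  0.1074]
235 186 [0.5796 0.0252 0.1085]
190 180 [0.5907 0.1253 0.1507]
222 185 [0.5829 0.0564 0.1071]
[[ -1.  -1.  -4.   0.  -1.  -3.  -1.  -1.   1.  -4.  -5.  -1.  -4.  -3.  -2.  -7.   1.  -3.  -2.  -7.  -2.  -1.  41.  44.  -3.  -5.  -4.  -4.]
 [ -0.  -3.  -2.  -3.   2.   2.  -6.  -4.   0.  -2.  -4.  -2.  -2.  -4.  -5.  -1.  -1.  -4.  -5.  42.  44.  44.  41.  41.   0.  -4.  -2.   0.]
 [ -5.  -4.  -4.  -3.  -4.  -3.   0.   0.  -1.  -1.  -2.  -4.  -1.  -2.   3.  -1.  -3.  39.  43.  39.  43.  42.  46.  41.  -2.  -2.  -1.  -2.]
 [  0.  -4.  -1.  -6.   1.  -6.  -0.  nan  -1.   1.  -1.  -0.  -3.   1.  45.  44.  40.  44.  45.  44.  46.  47.  42. 118.  -3.  -7.  -7.   1.]
 [ -2.  -1.  -3.   0.   0.  -7.  -4.  -6.  -0.   0.   0.  -4.  40.  44.  43.  45.  44.  42.  44.  42.  10. 103. 120. 116. 120.  -3.  -0.  -1.]
 [ -1.  -2.  -1.  -2.  -2.   1.  -5.  -4.  -1.  41.  43. 
[... 6108 characters left out ...]
.  -1.  -3.  -3.  -2.  -1.  -2.  -1.  -3.  -1.  -4.  -3.  -4.   3.  -1.   1.  -1. 109. 109. 107. 108. 108. 108.  13.  -4.   1.]
 [ -2.  -3.   2.  -2.  -0.  -1.  -0.   0.  -1.  -2.   1.  -0.  -5.  -6.  -1.   0.  -5.   0.  -3.  -1.  -3.   1.   1.  -4.  -2.   1.  -5.  -3.]
 [  3.  -7.  -3.  -2.  -2.   2.   1.  -2.   2.   0.  -2.  -4.  -2.  -3.  -4.  -1.   0.  -5.  -4.  -3.  -2.  -4.  -3.  -2.  -4.  -1.  -4.  -8.]
 [  2.  -1.   0.  -0.   1.  -2.  -0.  -2.  -1.  -3.  -1.  -1.   3.  -3.  -5.   1.  -6.  -0.  -7.  -4.  -4.  -3.   2.  -3.  -5.  -1.   1.  -2.]
 [ -0.  -3.  -5.  -1.  -3.   3.  -5.  -2.  -3.  -1.  -5.  -3.  -4.  -2.  -1.   1.  -5.  -0.  -0.  -2.  -1.  -1.  -5.  -1.  -3.   1.  -1.  -2.]]
```

View pics/rack.png

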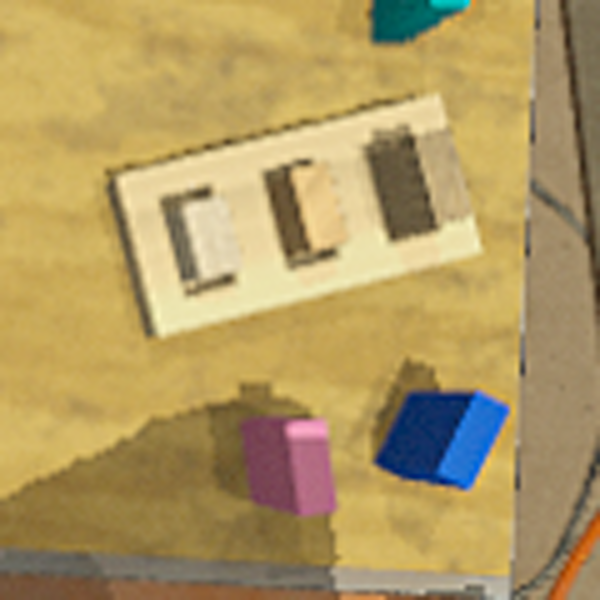

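View pics/ch.png

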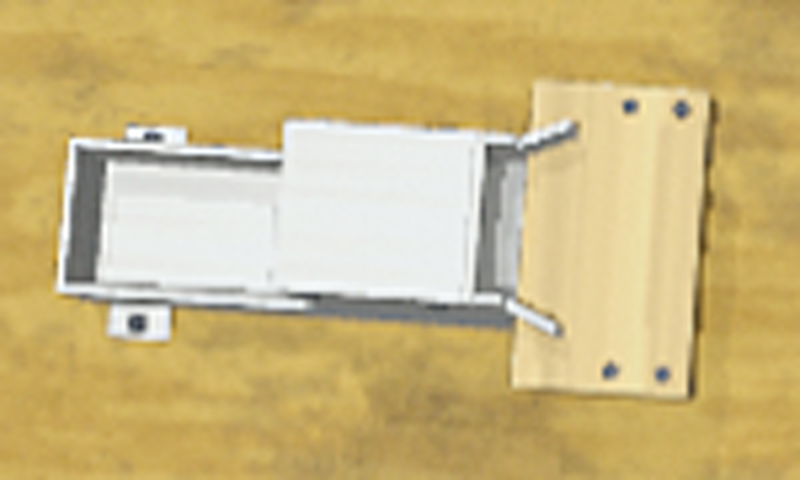

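The long offcut is in the right-hand (-y) pocket of the rack. Its top face is at about zoomed pixel (440,175), i.e. image (388,195). The deck is at image (232,185). Next I'll measure the poses by ray casting at known heights.

```bash
cat >> h.py <<'E'
def rays_at(s,uv,z):
    n=cv2.undistortPoints(np.asarray(uv,float).reshape(-1,1,2),cam(s),np.array(s["dist"],float)).reshape(-1,2)
    d=np.c_[n,np.ones(len(n))]@s["R"]; o=-s["R"].T@s["t"]
    return o+d*((z-o[2])/d[:,2])[:,None]
def rect(s,mask,z,name=""):
    mask=mask.astype(np.uint8)
    n,l,st,_=cv2.connectedComponentsWithStats(mask); k=1+np.argmax(st[1:,4]); m=(l==k).astype(np.uint8)
    c=max(cv2.findContours(m,cv2.RETR_EXTERNAL,cv2.CHAIN_APPROX_NONE)[0],key=cv2.contourArea).reshape(-1,2)
    P=rays_at(s,c,z); r=cv2.minAreaRect((P[:,:2]*1000).astype(np.float32))
    v,u=np.nonzero(m);A=rays_at(s,np.c_[u,v],z)[:,:2]*1000
    print(name,st[k,4],"rect c",np.round(r[0],1),"size",np.round(r[1],1),"ang",round(r[2],2),"centroid",A.mean(0).round(1))
    return r
E
python3 - <<'E'
from h import *
for nm in ["top","scene"]:
    s=dict(np.load(nm+"0.npz"));X=cloud(s);x,y,z=X[...,0],X[...,1],X[...,2]+0.002
    R=(x>.44)&(x<.62)&(y>-.40)&(y<-.18)
    rect(s,R&(z>.112)&(z<.13),.12,nm+" long")
    rect(s,R&(z>.083)&(z<.097)&(y<-.25)&(y>-.305),.09,nm+" mid")
    rect(s,R&(z>.073)&(z<.087)&(y>-.26),.08,nm+" short")
    rect(s,R&(z>.038)&(z<.052),.045,nm+" rack")
    D=(x>.45)&(x<.72)&(y>-.05)&(y<.1)
    rect(s,D&(z>.102)&(z<.118),.11,nm+" deck")
    D=(x>.45)&(x<.72)&(y>.04)&(y<.3)
    rect(s,D&(z>.146)&(z<.158),.15,nm+" hood")
    P=(x>.45)&(x<.72)&(y>.1)&(y<.4)
    rect(s,P&(z>.004)&(z<.015)&(x>.53)&(x<.66),.008,nm+" pan")
E
```

```text
top long 163 rect c [ 547.9 -339.8] size [44.8 21.7] ang 13.01 centroid [ 547.6 -340.2]
top mid 126 rect c [ 538.2 -287. ] size [39.8 19.3] ang 10.92 centroid [ 538.  -287.1]
top short 134 rect c [ 524.8 -236.5] size [35.4 23.3] ang 13.35 centroid [ 524.9 -236.3]
top rack 1361 rect c [ 537.9 -288.2] size [ 82.9 174.8] ang 13.21 centroid [ 536.4 -280.8]
top deck 1873 rect c [585.1  47.8] size [ 98.1 137.7] ang 84.72 centroid [583.8  38.5]
top hood 1244 rect c [591.8 129.3] size [100.6  74.2] ang 84.63 centroid [592.2 134.7]
top pan 781 rect c [606.1 252. ] size [99.2 63.8] ang 84.48 centroid [606.4 257.2]
scene long 172 rect c [ 552.7 -345.5] size [46.8 22.7] ang 12.82 centroid [ 552.6 -345.2]
scene mid 144 rect c [ 541.6 -291.5] size [42.8 23. ] ang 13.14 centroid [ 541.4 -291.3]
scene short 131 rect c [ 528.1 -239.3] size [38.7 26.3] ang 12.18 centroid [ 527.1 -239.3]
scene rack 1283 rect c [ 540.8 -291. ] size [ 87.7 178.4] ang 12.3 centroid [ 546.8 -296.7]
scene deck 1335 rect c [585.7  46.5] size [107.7 141.7] ang 85.43 centroid [586.8  35.2]
scene hood 722 rect c [594.7 127.9] size [100.5  79.2] ang 84.79 centroid [593.8 132.4]
scene pan 140 rect c [596.3 266.3] size [78.8 53.5] ang 84.27 centroid [608.2 278.8]
```

Measured poses:
- **Rack:** centre about (0.539,-0.290), yaw 13°.
- **Long offcut:** about (0.550,-0.342).
- **Chute edge:** about (0.589,0.079), with +y at heading ~84.5°.

The sizes match the given ones to 2-3 mm. The motion helper comes next.

```bash
cat >> h.py <<'E'
from scipy.spatial.transform import Rotation as Ro
def st():
    from station import manip
    return manip.sense()
def yaw_of(R): # heading of tool y, world, deg
    return np.degrees(np.arctan2(R[1,1],R[0,1]))
def go(p,yaw=None):
    """shift/spin in tool axes now for TCP world target p and heading of tool y (mod 180)"""
    q=st();R=Ro.from_quat(q["tool_rot"]).as_matrix()
    d=R.T@(np.array(p)-q["tcp_pos"])
    sp=0
    if yaw is not None:
        sp=-(yaw-yaw_of(R)) if R[2,0]<0 else yaw-yaw_of(R)
        sp=(sp+90)%180-90
    print("tcp",q["tcp_pos"].round(4),"yaw",yaw_of(R).round(2),"-> shift mm",(d*1000).round(1),"spin",round(sp,2),"j6",q["q"][5].round(2),"t",round(q["t"],2))
    print("x",R[:,0].round(3),"y",R[:,1].round(3),"z",R[:,2].round(3))
E
python3 -c "
from h import *
go([.55,-.343,.26],13)
go([.55,-.343,.23],13)"
```

```text
tcp [ 0.2059 -0.5895  0.2305] yaw -70.76 -> shift mm [ -29.1 -119.4 -406.1] spin -83.76 j6 -0.18 t 0.15
x [-0.     0.002 -1.   ] y [ 0.329 -0.944 -0.002] z [-0.944 -0.329 -0.   ]
tcp [ 0.2059 -0.5895  0.2305] yaw -70.76 -> shift mm [   0.9 -119.4 -406.1] spin -83.76 j6 -0.18 t 0.15
x [-0.     0.002 -1.   ] y [ 0.329 -0.944 -0.002] z [-0.944 -0.329 -0.   ]
```

>>> play_rows(series=[[-0.029,-0.01,-0.03,-8],[-0.029,-0.02,-0.07,-16],[-0.029,-0.03,-0.11,-24],[-0.029,-0.045,-0.15,-32],[-0.029,-0.055,-0.19,-40],[-0.029,-0.07,-0.23,-48],[-0.029,-0.08,-0.27,-56],[-0.029,-0.09,-0.31,-64],[-0.029,-0.105,-0.35,-72],[-0.029,-0.115,-0.39,-80],[-0.029,-0.119,-0.406,-83.8],[-0.029,-0.119,-0.406,-83.8],[-0.029,-0.119,-0.406,-83.8],[-0.029,-0.119,-0.406,-83.8]], claw=100, force=40)

```text
t: 1.55
tcp_pos: [0.5488, -0.3442, 0.2596]
tool_rot: [0.441, 0.554, -0.44, 0.552]
force: [-0.1, 0.5, -0.1]
finger_gap: 0.999
```

```bash
python3 -c "
from h import *
from station import snapshot
s=snapshot('wrist');np.savez('w1.npz',**s);cv2.imwrite('pics/w1.png',s['image'])
go([.55,-.343,.16],13)
X=cloud(s);x,y,z=X[...,0],X[...,1],X[...,2]
R=(x>.44)&(x<.62)&(y>-.40)&(y<-.18)
rect(s,R&(z>.112)&(z<.13)&(y<-.31),.12,'long')
rect(s,R&(z>.083)&(z<.097)&(y<-.25)&(y>-.305),.09,'mid')
rect(s,R&(z>.036)&(z<.052),.045,'rack')
"
```

```text
tcp [ 0.5488 -0.3444  0.2598] yaw 12.89 -> shift mm [99.8  1.6 -0.9] spin -0.11 j6 -0.96 t 1.6
x [-0.001  0.002 -1.   ] y [ 0.975  0.223 -0.001] z [ 0.223 -0.975 -0.002]
long 1386 rect c [ 548.8 -340.6] size [44.4 19.7] ang 12.93 centroid [ 548.8 -340.6]
mid 1211 rect c [ 538.5 -288.5] size [41.5 20. ] ang 12.96 centroid [ 538.2 -288.5]
rack 10422 rect c [ 537.7 -288.4] size [ 85.4 173.8] ang 13.12 centroid [ 535.5 -278.6]
```

View pics/w1.png

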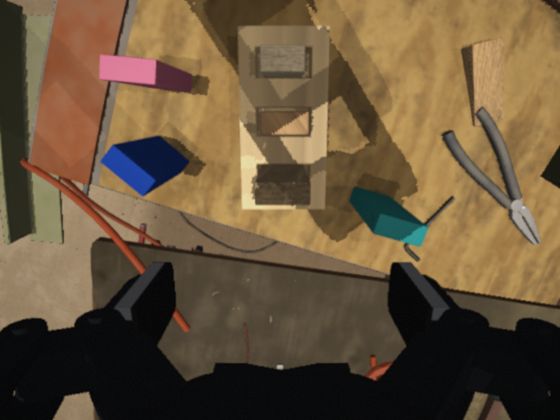

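The wrist view shows the long offcut at pixel (283,185), standing straight. It measures 44.4 x 19.7 mm at (0.549,-0.341) with yaw 12.9°. The turquoise decoy is close at (390,215), so I'll narrow the jaws a little and descend.

>>> play_rows(series=[[0.02,0.001,-0.003,0],[0.05,0.001,-0.0035,0],[0.08,0.001,-0.0035,0],[0.11,0.001,-0.0035,0],[0.13,0.001,-0.0035,0],[0.15,0.001,-0.0035,0],[0.165,0.001,-0.0035,0],[0.175,0.001,-0.0035,0],[0.182,0.001,-0.0035,0],[0.182,0.001,-0.0035,0],[0.182,0.001,-0.0035,0]], claw=78, force=40)

```text
t: 2.7
tcp_pos: [0.5492, -0.3409, 0.0784]
tool_rot: [0.441, 0.553, -0.44, 0.553]
force: [-0.1, 0.8, -0.2]
finger_gap: 0.779
```

>>> play_rows(series=[[0,0,0,0],[0,0,0,0],[0,0,0,0],[0,0,0,0],[0,0,0,0],[0,0,0,0],[0,0,0,0],[0,0,0,0]], claw=0, force=30)

```text
t: 3.5
tcp_pos: [0.5498, -0.3414, 0.0794]
tool_rot: [0.441, 0.552, -0.441, 0.553]
force: [-0.8, -0.1, 5.5]
finger_gap: 0.521
```

>>> play_rows(series=[[-0.01,0,0,0],[-0.025,0,0,0],[-0.04,0,0,0],[-0.06,0,0,0],[-0.08,0,0,0],[-0.1,0,0,0],[-0.12,0,0,0],[-0.125,0,0,0],[-0.125,0,0,0],[-0.125,0,0,0]])

```text
t: 4.5
tcp_pos: [0.5491, -0.3409, 0.2039]
tool_rot: [0.441, 0.553, -0.44, 0.553]
force: [0.1, -0.2, -0.7]
finger_gap: 0.525
```

```bash
python3 -c "
from h import *
from station import snapshot
s=snapshot('scene');cv2.imwrite('pics/s2.png',cv2.resize(s['image'][180:380,130:400],None,fx=2.9,fy=2.9))
go([.49,-.05,.205],0)
go([.49,-.05,.085],0)
"
```

```text
tcp [ 0.5489 -0.3407  0.2034] yaw 12.88 -> shift mm [  -1.3    7.4 -296.6] spin 12.88 j6 -0.95 t 4.55
x [-0.     0.001 -1.   ] y [0.975 0.223 0.   ] z [ 0.223 -0.975 -0.001]
tcp [ 0.5489 -0.3407  0.2034] yaw 12.88 -> shift mm [ 118.7    7.4 -296.4] spin 12.88 j6 -0.95 t 4.55
x [-0.     0.001 -1.   ] y [0.975 0.223 0.   ] z [ 0.223 -0.975 -0.001]
```

View pics/s2.png

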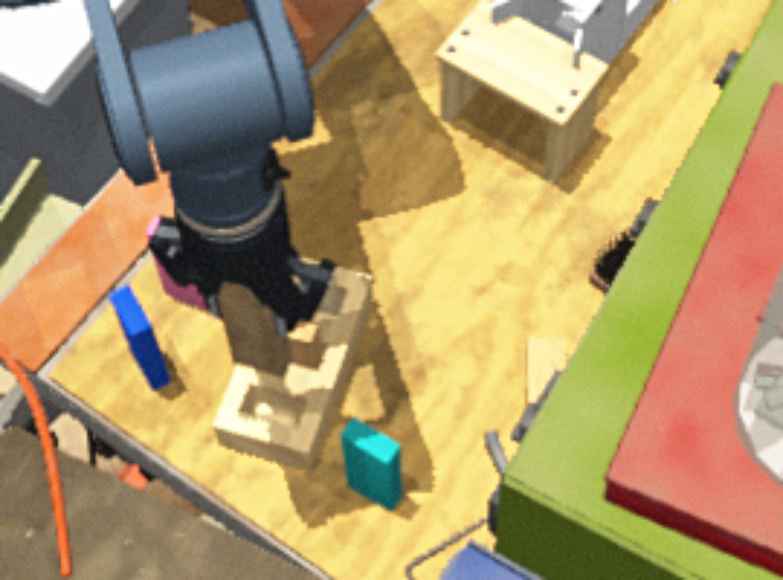

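The offcut is clear of the rack and held upright, and the other two are still standing. I'll carry it to the free area with its width parallel to the chute's x.

```bash
python3 -c "
from h import *
go([.48,-.06,.203],-5.5)
"
```

```text
tcp [ 0.5489 -0.3407  0.2034] yaw 12.88 -> shift mm [   0.7   -4.6 -289. ] spin 18.38 j6 -0.95 t 4.55
x [-0.     0.001 -1.   ] y [0.975 0.223 0.   ] z [ 0.223 -0.975 -0.001]
```

>>> play_rows(series=[[0,0,-0.02,0],[0,-0.001,-0.05,2],[0,-0.002,-0.085,4],[0,-0.002,-0.12,6],[0,-0.003,-0.155,9],[0,-0.003,-0.19,12],[0,-0.004,-0.225,15],[0,-0.004,-0.255,17],[0,-0.005,-0.275,18],[0,-0.005,-0.285,18.4],[0,-0.005,-0.289,18.4],[0.03,-0.005,-0.289,18.4],[0.06,-0.005,-0.289,18.4],[0.085,-0.005,-0.289,18.4],[0.105,-0.005,-0.289,18.4],[0.115,-0.005,-0.289,18.4],[0.12,-0.005,-0.289,18.4],[0.12,-0.005,-0.289,18.4]])

```text
t: 6.35
tcp_pos: [0.4799, -0.0605, 0.0834]
tool_rot: [0.524, 0.476, -0.523, 0.475]
force: [-0.6, -0.6, -0.2]
finger_gap: 0.525
```

>>> play_rows(series=[[0.002,0,0,0],[0.004,0,0,0],[0.006,0,0,0],[0.008,0,0,0],[0.009,0,0,0],[0.009,0,0,0]])

```text
t: 6.95
tcp_pos: [0.4799, -0.0604, 0.0745]
tool_rot: [0.524, 0.476, -0.523, 0.475]
force: [-0.9, 0.6, -0.5]
finger_gap: 0.525
```

>>> play_rows(series=[[0.002,0,0.0,0],[0.003,0,0.004,0],[0.004,0,0.01,0],[0.0045,0,0.017,0],[0.006,0,0.025,0],[0.008,0,0.033,0],[0.008,0,0.033,0]], force=20)

```text
t: 7.65
tcp_pos: [0.4761, -0.0937, 0.0676]
tool_rot: [0.524, 0.476, -0.524, 0.475]
force: [-3.9, -0.8, 12.3]
finger_gap: 0.526
```

```bash
python3 -c "
from h import *
from station import snapshot
s=snapshot('scene');cv2.imwrite('pics/s3.png',cv2.resize(s['image'][150:350,150:420],None,fx=2.9,fy=2.9))
"
```

```text
(no output)
```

View pics/s3.png

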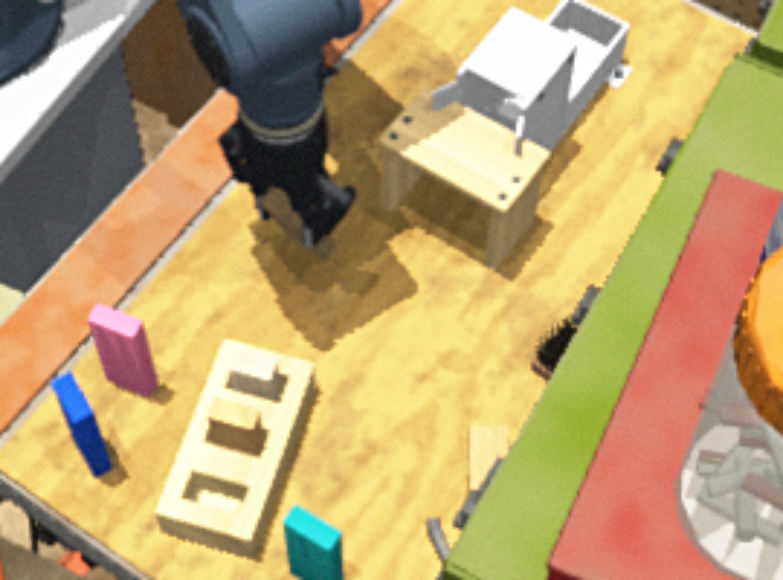

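The bar is hidden below the gripper at (300,235) in this view, so I'll check with the wrist camera.

```bash
python3 -c "
from h import *
from station import snapshot
s=snapshot('wrist');cv2.imwrite('pics/w3.png',s['image'])
"
```

```text
(no output)
```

View pics/w3.png

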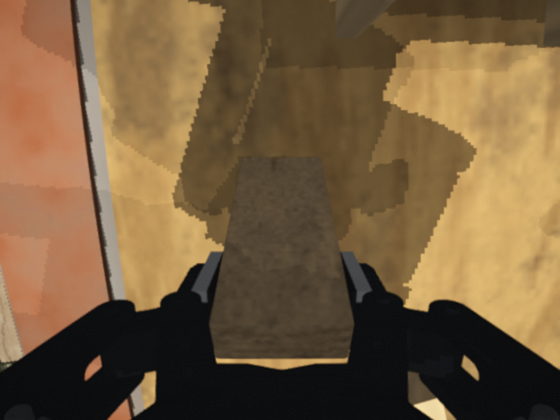

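The wrist view shows the bar pivoting in the pads. Its foot trails at about (280,160) on the +y side and it leans toward -y, so I'll continue the arc.

>>> play_rows(series=[[0.003,0,0.008,0],[0.007,0,0.0155,0],[0.012,0,0.023,0],[0.017,0,0.029,0],[0.023,0,0.035,0],[0.029,0,0.041,0],[0.036,0,0.046,0],[0.043,0,0.051,0],[0.05,0,0.055,0],[0.05,0,0.055,0]])

```text
t: 8.75
tcp_pos: [0.471, -0.1495, 0.0177]
tool_rot: [-0.523, -0.475, 0.524, -0.475]
force: [-0.6, -2.2, 3.5]
finger_gap: 0.522
```

```bash
python3 -c "
from h import *
from station import snapshot
s=snapshot('wrist');cv2.imwrite('pics/w4.png',s['image'])
"
```

```text
(no output)
```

View pics/w4.png

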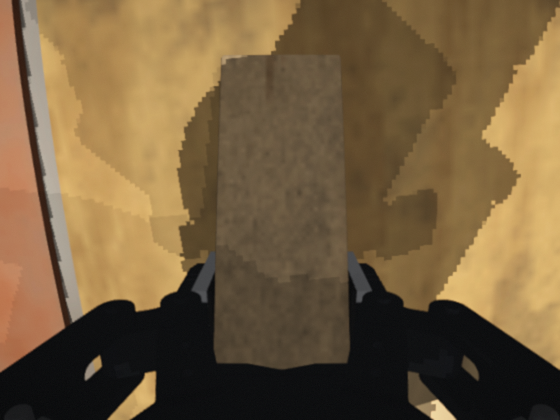

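It is now nearly flat. I'll go a little lower, release, and rise.

>>> play_rows(series=[[0.004,0,0.002,0],[0.008,0,0.003,0],[0.011,0,0.004,0],[0.011,0,0.004,0]])

```text
t: 9.2
tcp_pos: [0.4709, -0.1535, 0.0067]
tool_rot: [-0.523, -0.475, 0.524, -0.475]
force: [-2.3, -2.5, 4.9]
finger_gap: 0.525
```

>>> play_rows(series=[[0,0,0,0],[0,0,0,0],[0,0,0,0],[0,0,0,0],[0,0,0,0],[0,0,0,0],[-0.02,0,0,0],[-0.05,0,0,0],[-0.08,0,0,0],[-0.12,0,0.005,0],[-0.16,0,0.02,0],[-0.18,0,0.03,0],[-0.18,0,0.03,0],[-0.18,0,0.03,0]], claw=78)

```text
t: 10.6
tcp_pos: [0.4676, -0.183, 0.1867]
tool_rot: [-0.524, -0.475, 0.524, -0.475]
force: [-1.4, 0.2, -0.5]
finger_gap: 0.781
```

```bash
python3 -c "
from h import *
from station import snapshot
s=snapshot('wrist');np.savez('w5.npz',**s);cv2.imwrite('pics/w5.png',s['image'])
X=cloud(s);x,y,z=X[...,0],X[...,1],X[...,2]
R=(x>.38)&(x<.58)&(y>-.19)&(y<-.01)
rect(s,R&(z>.010)&(z<.03),.019,'bar')
m=R&(z>.010)&(z<.03);print(np.nanmedian(z[m]),np.nanmedian(z[R&(z<.01)]))
go([.471,-.11,.1],-5.5)
"
```

```text
bar 7352 rect c [ 473.7 -125.3] size [113.5  45.1] ang 84.93 centroid [ 473.7 -123.2]
0.018446054133840307 -0.0008353871063379897
tcp [ 0.4671 -0.1824  0.1858] yaw -5.54 -> shift mm [ 85.9  -2.9 -72.4] spin -0.04 j6 -0.5 t 10.65
x [-0.002  0.001 -1.   ] y [ 0.995 -0.096 -0.002] z [-0.096 -0.995 -0.001]
```

View pics/w5.png

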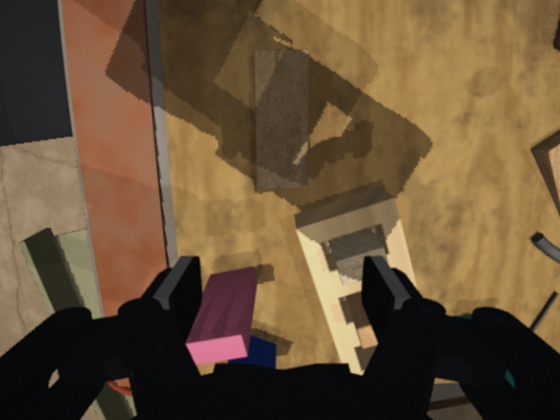

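The bar lies flat at (256-308, 50-190). Its top is at z 18 mm, centred at (0.474,-0.1245), and it is parallel to the chute. I'll regrasp it across its width, slightly behind the centre.

```bash
python3 -c "
from h import *
go([.4728,-.1345,.001],-5.3)
"
```

```text
tcp [ 0.4671 -0.1824  0.1858] yaw -5.54 -> shift mm [184.9   1.4 -48.1] spin -0.24 j6 -0.5 t 10.65
x [-0.002  0.001 -1.   ] y [ 0.995 -0.096 -0.002] z [-0.096 -0.995 -0.001]
```

>>> play_rows(series=[[0.02,0.0,-0.02,0],[0.05,0.001,-0.04,0],[0.08,0.001,-0.048,0],[0.11,0.001,-0.048,0],[0.135,0.001,-0.048,0],[0.155,0.001,-0.048,0],[0.17,0.001,-0.048,0],[0.178,0.001,-0.048,0],[0.182,0.001,-0.048,0],[0.1845,0.001,-0.048,0],[0.1845,0.001,-0.048,0]])

```text
t: 11.75
tcp_pos: [0.4724, -0.1345, 0.0014]
tool_rot: [-0.523, -0.476, 0.524, -0.475]
force: [0.2, -0.3, -0.1]
finger_gap: 0.78
```

>>> play_rows(series=[[0,0,0,0],[0,0,0,0],[0,0,0,0],[0,0,0,0],[0,0,0,0],[0,0,0,0],[0,0,0,0],[0,0,0,0]], claw=0, force=40)

```text
t: 12.55
tcp_pos: [0.4728, -0.1347, 0.0022]
tool_rot: [-0.523, -0.475, 0.524, -0.475]
force: [-0.3, 0.3, 6.4]
finger_gap: 0.515
```

>>> play_rows(series=[[-0.02,0,0,0],[-0.04,0,0,0],[-0.07,0,0,0],[-0.1,0,0,0],[-0.13,0,0,0],[-0.155,0,0,0],[-0.165,0,0,0],[-0.165,0,0,0]])

```text
t: 13.35
tcp_pos: [0.4735, -0.1351, 0.1683]
tool_rot: [0.524, 0.474, -0.523, 0.476]
force: [0.1, -0.4, -0.0]
finger_gap: 0.518
```

```bash
python3 -c "
from h import *
from station import snapshot
s=snapshot('wrist');np.savez('w6.npz',**s);cv2.imwrite('pics/w6.png',s['image'])
X=cloud(s);x,y,z=X[...,0],X[...,1],X[...,2]
R=(x>.38)&(x<.54)&(y>-.25)&(y<-.03)&(z>.12)&(z<.22)
R[:,:200]=0;R[:,360:]=0;R[330:]=0
rect(s,R,.185,'bar')
P=X[R];A=np.c_[P[:,:2],np.ones(len(P))];print(np.linalg.lstsq(A,P[:,2],rcond=None)[0],np.median(P,0),P.min(0),P.max(0))
go([.5,-.1,.16])
"
```

```text
bar 29510 rect c [ 474.9 -110.9] size [84.4 62.6] ang 84.36 centroid [ 475.3 -110.4]
[-0.00985007 -0.04556922  0.18544657] [ 0.47557741 -0.11077378  0.18451084] [ 0.44146364 -0.15588493  0.16659409] [ 0.50483082 -0.06722184  0.21998305]
tcp [ 0.4728 -0.1347  0.1672] yaw -5.53 -> shift mm [  7.2  23.8 -37.2] spin 0 j6 -0.41 t 13.4
x [-0.  0. -1.] y [ 0.995 -0.096 -0.   ] z [-0.096 -0.995 -0.   ]
```

View pics/w6.png

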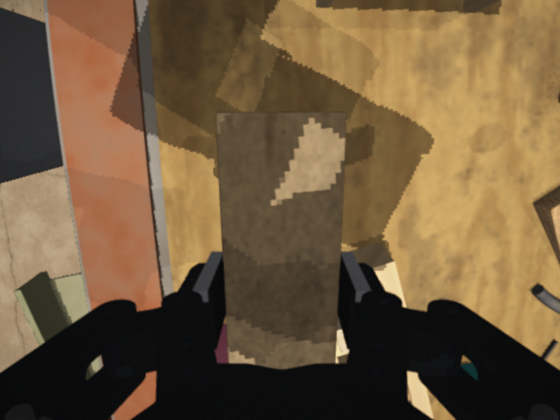

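The bar is held level, with its front end at pixel row 112. I'll carry it above the ledge and recheck the chute with the wrist camera.

```bash
python3 -c "
from h import *
go([.580,-.03,.25],-5.3)
"
```

```text
tcp [ 0.4728 -0.1347  0.1672] yaw -5.53 -> shift mm [ -82.8   96.6 -114.6] spin -0.23 j6 -0.41 t 13.4
x [-0.  0. -1.] y [ 0.995 -0.096 -0.   ] z [-0.096 -0.995 -0.   ]
```

>>> play_rows(series=[[-0.02,0,0,0],[-0.045,0.01,-0.01,0],[-0.07,0.03,-0.03,0],[-0.083,0.05,-0.055,0],[-0.083,0.07,-0.08,0],[-0.083,0.085,-0.1,0],[-0.083,0.094,-0.111,0],[-0.083,0.0965,-0.1145,0],[-0.083,0.0965,-0.1145,0],[-0.083,0.0965,-0.1145,0]])

```text
t: 14.4
tcp_pos: [0.5789, -0.0307, 0.2494]
tool_rot: [-0.523, -0.476, 0.524, -0.475]
force: [-0.2, -0.3, -0.9]
finger_gap: 0.515
```

```bash
python3 -c "
from h import *
from station import snapshot
s=snapshot('wrist');np.savez('w7.npz',**s);cv2.imwrite('pics/w7.png',s['image'])
X=cloud(s);x,y,z=X[...,0],X[...,1],X[...,2]
D=(x>.45)&(x<.75)&(y>.04)&(y<.3)
rect(s,D&(z>.142)&(z<.158),.15,'hood')
rect(s,D&(z>.0)&(z<.015)&(y>.15)&(x>.54)&(x<.67),.008,'pan')
D=(x>.45)&(x<.75)&(y>-.05)&(y<.11)
rect(s,D&(z>.103)&(z<.118),.11,'deck')
go([.5835,.0238,.125],-5.3)
"
```

```text
hood 2478 rect c [588.8  90.5] size [24.3 73.9] ang 84.41 centroid [589.   95.9]Traceback (most recent call last):
  File "<string>", line 8, in <module>
    rect(s,D&(z>.0)&(z<.015)&(y>.15)&(x>.54)&(x<.67),.008,'pan')
    ~~~~^^^^^^^^^^^^^^^^^^^^^^^^^^^^^^^^^^^^^^^^^^^^^^^^^^^^^^^^
  File "h.py", line 24, in rect
    n,l,st,_=cv2.connectedComponentsWithStats(mask); k=1+np.argmax(st[1:,4]); m=(l==k).astype(np.uint8)
                                                         ~~~~~~~~~^^^^^^^^^^
    return _wrapfunc(a, 'argmax', axis=axis, out=out, **kwds)
    return bound(*args, **kwds)
ValueError: attempt to get argmax of an empty sequence
```

View pics/w7.png

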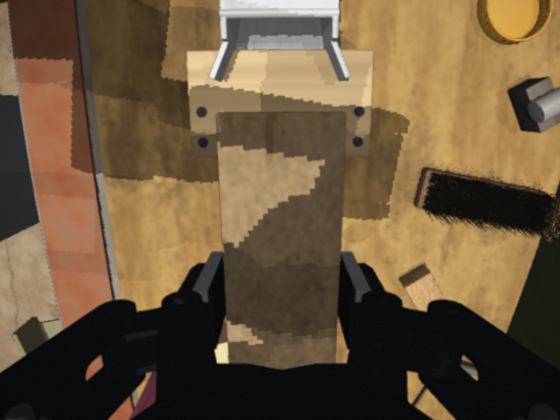

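The chute's guides and opening are straight ahead at (215-345, 10-80) and in line with the bar. The cheeks start at y 78 with their midline at x 0.588, so the two measurements agree within 1 mm. Lowering onto the deck.

```bash
python3 -c "
from h import *
go([.5828,.0238,.120],-5.4)
"
```

```text
tcp [ 0.579  -0.0309  0.2497] yaw -5.59 -> shift mm [129.7  -1.3 -54.8] spin -0.19 j6 -0.15 t 14.45
x [-0.002 -0.    -1.   ] y [ 0.995 -0.097 -0.002] z [-0.097 -0.995  0.   ]
```

>>> play_rows(series=[[0.01,-0.001,-0.015,0],[0.03,-0.001,-0.035,0],[0.05,-0.001,-0.05,0],[0.07,-0.001,-0.055,0],[0.09,-0.001,-0.055,0],[0.105,-0.001,-0.055,0],[0.115,-0.001,-0.055,0],[0.122,-0.001,-0.055,0],[0.128,-0.001,-0.055,0],[0.13,-0.001,-0.055,0],[0.13,-0.001,-0.055,0]])

```text
t: 15.55
tcp_pos: [0.5832, 0.0239, 0.1198]
tool_rot: [-0.523, -0.475, 0.524, -0.475]
force: [0.2, -0.9, -0.4]
finger_gap: 0.517
```

>>> play_rows(series=[[0.003,0,0,0],[0.005,0,0,0],[0.007,0,0,0],[0.0075,0,0,0],[0.0075,0,0,0]])

```text
t: 16.05
tcp_pos: [0.5832, 0.0239, 0.1123]
tool_rot: [-0.523, -0.475, 0.524, -0.475]
force: [0.4, -0.2, 0.2]
finger_gap: 0.516
```

>>> play_rows(series=[[0.001,0,0,0],[0.0015,0,0,0],[0.0015,0,0,0]])

```text
t: 16.35
tcp_pos: [0.5833, 0.0239, 0.1122]
tool_rot: [-0.524, -0.475, 0.524, -0.475]
force: [-2.6, 0.5, 8.2]
finger_gap: 0.514
```

>>> play_rows(series=[[0,0,0,0],[0,0,0,0],[0,0,0,0],[0,0,0,0],[0,0,0,0],[-0.01,0,0,0],[-0.03,0,0,0],[-0.06,0,0,0],[-0.09,0,0.01,0],[-0.11,0,0.04,0],[-0.12,0,0.08,0],[-0.12,0,0.11,0],[-0.12,0,0.12,0],[-0.12,0,0.12,0]], claw=72)

```text
t: 17.75
tcp_pos: [0.5716, -0.0967, 0.2327]
tool_rot: [-0.524, -0.474, 0.525, -0.474]
force: [0.3, 0.0, -0.2]
finger_gap: 0.72
```

```bash
python3 -c "
from h import *
from station import snapshot
s=snapshot('wrist');np.savez('w8.npz',**s);cv2.imwrite('pics/w8.png',s['image'])
X=cloud(s);x,y,z=X[...,0],X[...,1],X[...,2]
D=(x>.45)&(x<.75)&(y>-.08)&(y<.11)
m=D&(z>.121)&(z<.137)
rect(s,m,.129,'bar');print(np.nanmedian(z[m]))
rect(s,D&(z>.103)&(z<.118),.11,'deck')
D=(x>.45)&(x<.75)&(y>.04)&(y<.3)
rect(s,D&(z>.142)&(z<.158),.15,'hood')
go([.5771,-.045,.16],-5.4)
"
```

```text
bar 7072 rect c [581.4   6.6] size [62.2 44.8] ang 84.43 centroid [581.5   7.2]
0.1284674427086079
deck 4476 rect c [536.  26.] size [44.1 46.5] ang 83.43 centroid [536.2  26.3]Traceback (most recent call last):
  File "<string>", line 11, in <module>
    rect(s,D&(z>.142)&(z<.158),.15,'hood')
    ~~~~^^^^^^^^^^^^^^^^^^^^^^^^^^^^^^^^^^
  File "h.py", line 24, in rect
    n,l,st,_=cv2.connectedComponentsWithStats(mask); k=1+np.argmax(st[1:,4]); m=(l==k).astype(np.uint8)
                                                         ~~~~~~~~~^^^^^^^^^^
    return _wrapfunc(a, 'argmax', axis=axis, out=out, **kwds)
    return bound(*args, **kwds)
ValueError: attempt to get argmax of an empty sequence
```

View pics/w8.png

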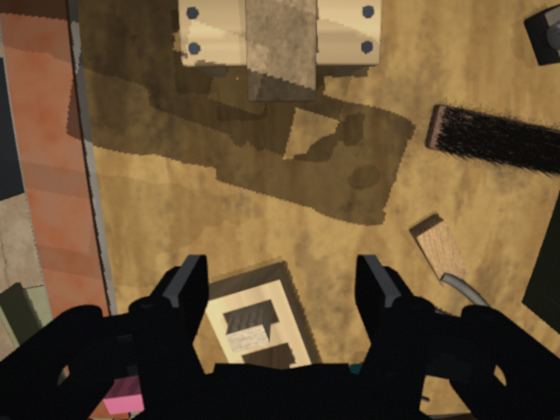

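The bar is flat on the ledge at (250-318, 0-100). Its top is at z 0.1285, yaw 84.4°, its rear end at y -0.024, and its midline is within 0.5 mm of the chute's. Next: shut the fingers and go down behind it.

```bash
python3 -c "
from h import *
go([.5752,-.056,.116],-5.45)
"
```

```text
tcp [ 0.5714 -0.0954  0.2323] yaw -5.67 -> shift mm [116.4  -0.  -39.5] spin -0.22 j6 -0.26 t 17.8
x [-0.001  0.001 -1.   ] y [ 0.995 -0.099 -0.001] z [-0.099 -0.995 -0.001]
```

>>> play_rows(series=[[0,0,0,0],[0,0,-0.01,0],[0.02,0,-0.02,0],[0.05,0,-0.03,0],[0.075,0,-0.035,0],[0.095,0,-0.037,0],[0.108,0,-0.037,0],[0.114,0,-0.037,0],[0.1165,0,-0.037,0],[0.1165,0,-0.037,0],[0.1165,0,-0.037,0]], claw=0, force=40)

```text
t: 18.9
tcp_pos: [0.5757, -0.0588, 0.1168]
tool_rot: [0.524, 0.474, -0.524, 0.475]
force: [-0.1, 0.9, 0.9]
finger_gap: -0.0
```

```bash
python3 -c "
from h import *
from station import snapshot
s=snapshot('wrist');cv2.imwrite('pics/w9.png',s['image'])
e=np.array([.5877,.0784]);d=np.array([.0945,.9955])
p=e-.036*d
go([p[0],p[1],.116],-5.45)
p=e-.085*d
go([p[0],p[1],.116],-5.45)
"
```

```text
tcp [ 0.5757 -0.0588  0.1168] yaw -5.69 -> shift mm [   0.9   -1.5 -101.8] spin -0.24 j6 -0.2 t 18.95
x [ 0.001  0.    -1.   ] y [ 0.995 -0.099  0.001] z [-0.099 -0.995 -0.   ]
tcp [ 0.5757 -0.0588  0.1168] yaw -5.69 -> shift mm [  0.8  -1.2 -52.8] spin -0.24 j6 -0.2 t 18.95
x [ 0.001  0.    -1.   ] y [ 0.995 -0.099  0.001] z [-0.099 -0.995 -0.   ]
```

View pics/w9.png

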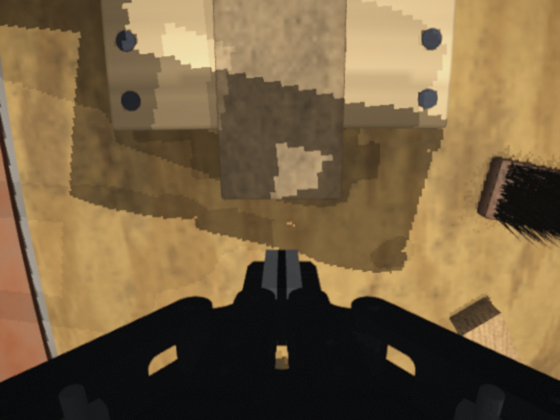

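The shut fingers at (282,255) are centred behind the bar end (220-342, row 198). First push, to halfway.

>>> play_rows(series=[[0,0,-0.008,0],[0,-0.001,-0.016,0],[0,-0.001,-0.022,0],[0,-0.001,-0.028,0],[0,-0.001,-0.034,0],[0,-0.001,-0.04,0],[0,-0.001,-0.046,0],[0,-0.001,-0.05,0],[0,-0.001,-0.05,0]])

```text
t: 19.85
tcp_pos: [0.5796, -0.0082, 0.1168]
tool_rot: [0.524, 0.475, -0.524, 0.475]
force: [0.3, 0.5, -0.0]
finger_gap: 0.003
```

```bash
python3 -c "
from h import *
from station import snapshot
s=snapshot('wrist');cv2.imwrite('pics/w10.png',s['image'])
e=np.array([.5877,.0784]);d=np.array([.0945,.9955])
p=e-.034*d
go([p[0],p[1],.116],-5.45)
"
```

```text
tcp [ 0.5795 -0.0085  0.1167] yaw -5.66 -> shift mm [  0.7  -0.3 -53.3] spin -0.21 j6 -0.11 t 19.9
x [ 0.001  0.    -1.   ] y [ 0.995 -0.099  0.001] z [-0.099 -0.995 -0.   ]
```

View pics/w10.png

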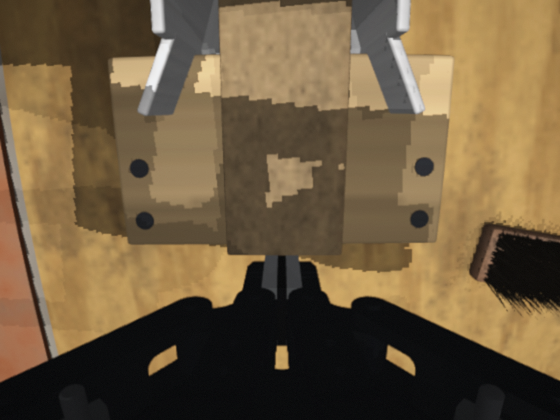

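The fingers are in contact, and the bar is straight and centred between the guides (150-412). Pushing it over the edge.

>>> play_rows(series=[[0,0,-0.008,0],[0,0,-0.016,0],[0,0,-0.024,0],[0,0,-0.032,0],[0,0,-0.04,0],[0,0,-0.048,0],[0,0,-0.055,0],[0,0,-0.058,0],[0,0,-0.058,0]])

```text
t: 20.8
tcp_pos: [0.5852, 0.0498, 0.1167]
tool_rot: [0.524, 0.475, -0.524, 0.475]
force: [-0.1, 0.5, 0.5]
finger_gap: -0.0
```

```bash
python3 -c "
from h import *
from station import snapshot
s=snapshot('wrist');cv2.imwrite('pics/w11.png',s['image'])
s=snapshot('top');cv2.imwrite('pics/t11.png',s['image'][100:300,80:420].repeat(2,0).repeat(2,1))
"
```

```text
(no output)
```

View pics/w11.png

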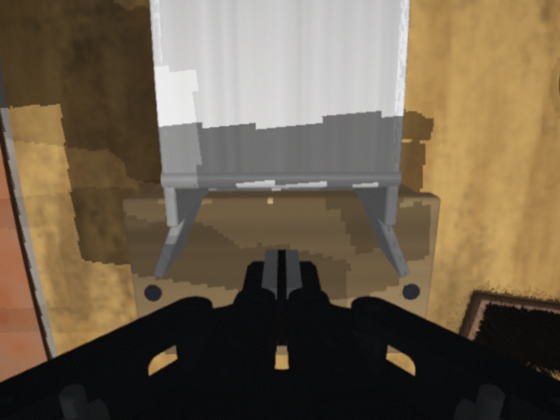

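View pics/t11.png

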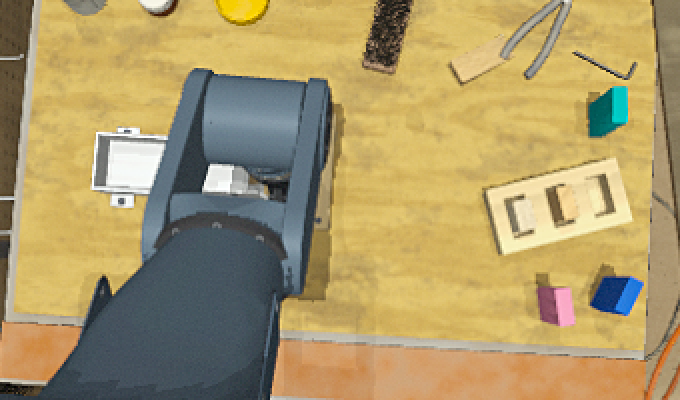

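The deck is empty, so the bar has gone over. I'll back away, rise clear of everything, and check where it came to rest.

>>> play_rows(series=[[-0.002,0,0.01,0],[-0.01,0,0.03,0],[-0.03,0,0.06,0],[-0.06,0,0.1,0],[-0.09,0,0.14,0],[-0.12,0,0.18,0],[-0.14,0,0.21,0],[-0.15,0,0.23,0],[-0.15,0,0.23,0],[-0.15,0,0.23,0]])

```text
t: 21.9
tcp_pos: [0.5617, -0.1802, 0.2663]
tool_rot: [0.525, 0.475, -0.524, 0.474]
force: [0.5, 0.5, -0.0]
finger_gap: -0.001
```

```bash
python3 -c "
from h import *
from station import snapshot
for k in (0,1):
  s=snapshot('top');cv2.imwrite('pics/t12.png',cv2.resize(s['image'][120:240,100:420],(800,300),interpolation=cv2.INTER_CUBIC))
  X=cloud(s);x,y,z=X[...,0],X[...,1],X[...,2]+.002
  s2=snapshot('scene')
X2=cloud(s2)
cv2.imwrite('pics/s12.png',cv2.resize(s2['image'][130:260,240:400],(740,600),interpolation=cv2.INTER_CUBIC))
e=np.array([.5877,.0784]);d=np.array([.0945,.9955]);n=np.array([.9955,-.0945])
cy=(x-e[0])*d[0]+(y-e[1])*d[1];cx=(x-e[0])*n[0]+(y-e[1])*n[1]
for a in range(100,225,6):
  m=(cy*1000>a)&(cy*1000<a+6)&(abs(cx)<.028); print(a,np.round([np.nanmedian(z[m&(cx*1000>c)&(cx*1000<=c+9)])*1000 for c in range(-27,27,9)]))
R=(x>.44)&(x<.62)&(y>-.40)&(y<-.18)
rect(s,R&(z>.083)&(z<.097)&(y<-.25)&(y>-.305),.09,' mid')
rect(s,R&(z>.073)&(z<.087)&(y>-.26),.08,' short')
" 2>/dev/null
```

```text
100 [150. 149. 150. 150. 149. 151.]
106 [nan nan nan nan nan nan]
112 [nan nan nan nan nan nan]
118 [nan nan nan nan nan nan]
124 [nan nan nan nan nan nan]
130 [10. nan nan 10. nan nan]
136 [10.  9.  8.  9.  7.  8.]
142 [9. 9. 8. 9. 8. 8.]
148 [10.  8.  9.  7.  7.  9.]
154 [8. 7. 8. 8. 9. 8.]
160 [8. 9. 8. 9. 8. 8.]
166 [ 7.  9.  9. 10.  7.  8.]
172 [8. 8. 9. 9. 9. 8.]
178 [8. 7. 8. 9. 8. 9.]
184 [8. 8. 8. 8. 9. 6.]
190 [7. 7. 9. 8. 9. 8.]
196 [ 9.  8.  9. 10.  9.  7.]
202 [7. 9. 9. 8. 8. 7.]
208 [ 8. 11.  8.  8.  8.  7.]
214 [8. 8. 9. 6. 8. 9.]
220 [34. 37. 33. 34. 38. 33.]
 mid 124 rect c [ 538.2 -287. ] size [39.8 19.3] ang 10.92 centroid [ 538.  -287.2]
 short 62 rect c [ 524.5 -236.7] size [33.7 23.1] ang 12.07 centroid [ 519.8 -241.2]
```

View pics/t12.png

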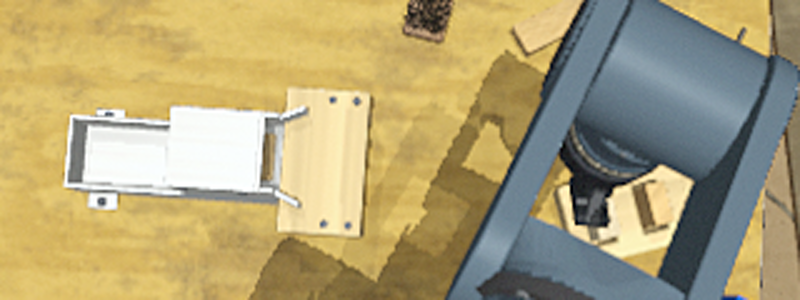

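View pics/s12.png

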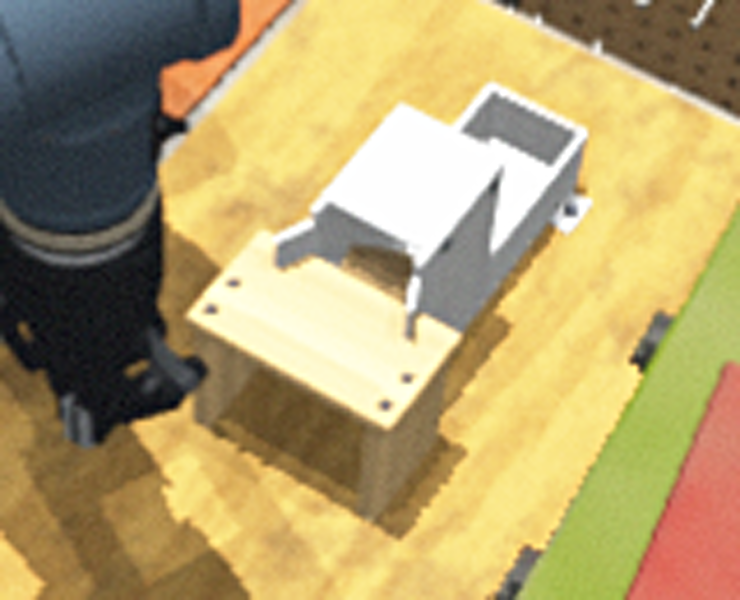

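The bar shows through the mouth, at about (380,262) in the scene zoom and (268,157) in the top zoom. It is resting on the slide rather than on the pan floor. I'll measure how far down it is.

```bash
python3 -c "
from h import *
from station import snapshot
e=np.array([.5877,.0784]);d=np.array([.0945,.9955]);n=np.array([.9955,-.0945])
for nm in ['top','scene']:
  s=snapshot(nm);X=cloud(s);x,y,z=X[...,0],X[...,1],X[...,2]+(.002 if nm=='top' else 0)
  cy=((x-e[0])*d[0]+(y-e[1])*d[1])*1000;cx=((x-e[0])*n[0]+(y-e[1])*n[1])*1000
  hsv=cv2.cvtColor(s['image'],cv2.COLOR_BGR2HSV)
  m=(cy>-3)&(cy<60)&(abs(cx)<30)&(z<.14)
  v,u=np.nonzero(m)
  o=np.argsort(cy[v,u])
  for i in o[::max(1,len(o)//45)]: print(nm,u[i],v[i],'cx',cx[v[i],u[i]].round(),'cy',cy[v[i],u[i]].round(1),'z',(z[v[i],u[i]]*1000).round(1),'hsv',hsv[v[i],u[i]])
"
```

```text
top 214 182 cx 3.0 cy -2.8 z 109.5 hsv [ 21  80 250]
top 213 193 cx -24.0 cy -2.6 z 110.5 hsv [ 21  82 251]
top 213 191 cx -19.0 cy -2.5 z 112.5 hsv [ 22  84 251]
top 214 177 cx 15.0 cy -1.8 z 109.6 hsv [ 22  83 253]
top 214 175 cx 20.0 cy -1.5 z 109.8 hsv [ 22  80 251]
top 213 185 cx -4.0 cy -0.7 z 107.8 hsv [ 22  84 255]
top 212 193 cx -24.0 cy -0.5 z 112.4 hsv [ 22  69 243]
top 213 183 cx 1.0 cy -0.2 z 106.7 hsv [ 21  86 251]
top 212 191 cx -19.0 cy 0.1 z 110.8 hsv [ 21  73 224]
top 213 176 cx 17.0 cy 0.5 z 111.0 hsv [ 21  56 219]
top 213 174 cx 23.0 cy 2.1 z 101.8 hsv [ 21  41 192]
top 212 185 cx -3.0 cy 2.8 z 99.1 hsv [ 23  20 206]
top 211 194 cx -25.0 cy 3.1 z 102.1 hsv [ 25  17 182]
top 211 192 cx -21.0 cy 3.4 z 103.0 hsv [105   2 226]
top 211 190 cx -16.0 cy 3.8 z 102.6 hsv [ 75   5 220]
top 211 187 cx -9.0 cy 4.3 z 102.9 hsv [102   6 220]
top 211 186 cx -6.0 cy 4.6 z 102.5 hsv [ 90   5 219]
top 211 184 cx -1.0 cy 5.0 z 102.1 hsv [ 84   6 216]
top 210 195 cx -28.0 cy 5.7 z 98.9 hsv [ 83   7 153]
top 210 192 cx -21.0 cy 6.0 z 101.3 hsv [ 90   4 217]
top 211 179 cx 11.0 cy 6.4 
[... 3967 characters left out ...]
-0.0 cy 20.8 z 106.3 hsv [ 17 105 104]
scene 318 185 cx -10.0 cy 21.8 z 102.3 hsv [ 17 105  97]
scene 324 187 cx 8.0 cy 22.5 z 106.4 hsv [ 19 100 105]
scene 323 187 cx 5.0 cy 23.0 z 103.5 hsv [ 17 119 111]
scene 319 184 cx -8.0 cy 23.5 z 106.4 hsv [ 20 106  99]
scene 325 187 cx 10.0 cy 24.8 z 105.4 hsv [ 17 104 105]
scene 322 185 cx -1.0 cy 28.0 z 102.6 hsv [ 21 107 100]
scene 328 188 cx 16.0 cy 32.7 z 96.6 hsv [19 99 95]
scene 325 186 cx 2.0 cy 40.2 z 87.6 hsv [ 19 112  98]
scene 321 184 cx -12.0 cy 41.5 z 85.2 hsv [19 96 98]
scene 320 183 cx -18.0 cy 47.7 z 78.3 hsv [ 14  42 104]
scene 321 183 cx -19.0 cy 54.0 z 71.6 hsv [ 19  51 106]
scene 323 184 cx -15.0 cy 59.6 z 63.9 hsv [ 20  76 104]
```

The bar's upper rear edge is at chute (y 12, z 95) mm and its top surface follows a 50° slope. That matches a bar lying on the slide with its front end on the pan floor. Its centre works out at y 49-63 mm, z 51-63 mm, x about 0, which is inside the judged region. One last check that it isn't moving, then I'll hand in.

```bash
python3 -c "
from h import *
from station import snapshot,manip
a=snapshot('scene');b=[snapshot('scene') for _ in range(6)][-1]
f=lambda s:s['image'][170:205,300:340].astype(int)
print('change',abs(f(a)-f(b)).mean(), abs(a['image'].astype(int)-b['image']).mean(), manip.sense()['force'].round(1))
cv2.imwrite('pics/s13.png',cv2.resize(b['image'][230:350,140:300],(800,600)))
print(manip.sign_off())
"
```

```text
change 1.619047619047619 2.9869472789115648 [-0.2  0.5  0.1]
the job is handed in; nothing more can be done
None
```

View pics/s13.png

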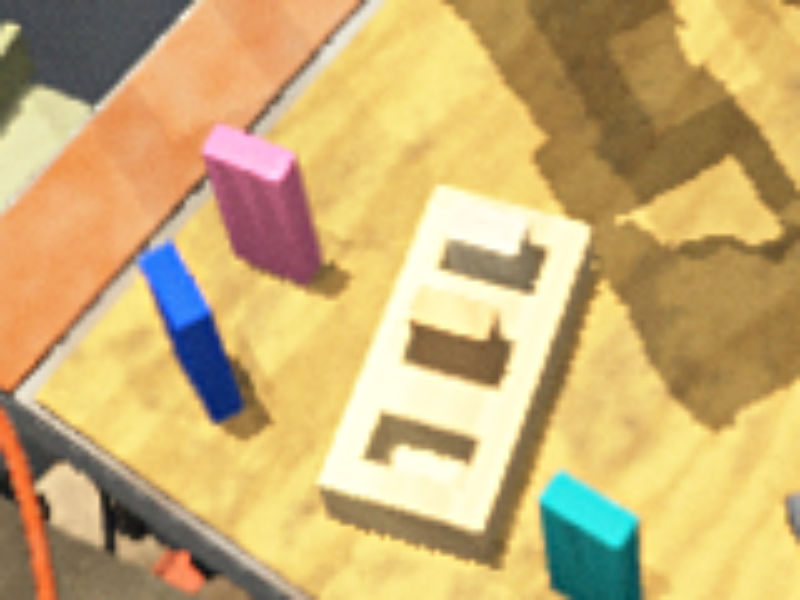

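The long offcut is in the chute and the job is handed in, at about 22 s of the 54 s allowed. `sign_off` gave no verdict.

**What I did:** I took the offcut out of the rack by its width, tipped it over its foot and let go with it flat on the saw top. I then gripped it again across its width, set it flat on the ledge in line with the opening, and pushed it under the hood with shut fingers.

**Last checks:**
- **Position:** the offcut rests on the 50° slide with its lower end on the pan floor. I worked out its centre from the visible rear end: about 49–63 mm beyond the edge, 51–63 mm above the saw top, and on the chute's middle line. That is inside the judged region, but it is not lying on the pan floor; the pan floor I could see (130–220 mm beyond the edge) is empty.
- **At rest:** frames taken about 0.3 s apart showed no motion beyond image noise.
- **Other offcuts:** the last scene view shows both still standing in the rack. The mid one measured within 1 mm of its start. The short one was partly hidden by the arm, but its outline centre was within 1 mm.
- **Robot:** the arm was clear of everything, with about 0.5 N on the force reading.

The camera views disagreed with each other by 3–6 mm on some rack positions, so I used the close wrist-camera readings for the grasps and for setting it on the ledge.

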